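# Stand the pestle in its crock

### The job

Take the white-headed pestle near the end of its handle, squeezing firmly, and lift it level off its wooden rest. In the air, ease your grip just enough that the head swings down between the fingers, then grip it tight again. Lower it gently, head down, to the bottom of the tall narrow crock and let go; do not disturb the paddle or shift the crock.

Things in the scene. Friction and masses are not known exactly. Their poses are not given: they have to be found in the camera images.
- pestle_grip (a point): Where to grip the pestle: on the axis of its square wooden handle (20 x 20 mm, 123 mm long), 25 mm from its free end. x points along the pestle to the head, y level across it (squeeze along y), z up. Starts level, 45 mm above the bench, 81 mm of handle clear of the rest. Balance point about 120 mm along x: 30 N or more holds it level; eased to 10 N, then in steps to 3 N, it swings but does not drop.
- pestle_head (a point): The nose of the pestle's white porcelain head, on its axis, 160 mm from point pestle_grip; same axes. The head is 62 mm long, round, swelling to 48 mm across. The whole pestle is 185 mm long, about 0.20 kg, on one of two alike wooden rests 48 mm tall. Hanging from an eased grip it may stop 10 to 15 degrees short of plumb.
- crock_floor (a point): Centre of the inside floor of the tall narrow stoneware crock, 8 mm above the bench; z up. The crock is loose, 1 kg, 110 mm tall, 106 mm across at the rim, its opening 90 mm across. Not to be confused with the white mortar, wider (140 mm) and lower (50 mm).
- paddle_center (a point): The other tool, not wanted: a wooden clay paddle on the other rest, with the same handle as the pestle but a flat blade 50 mm wide, 193 mm long overall. The point lies on its axis, 105 mm from the handle's free end.
Things that resemble listed ones, but are neither listed nor needed, are in the scene too. Of the things like the part that bears pestle_grip, leave any that is purple; of the rest the larger one is meant. Several things look just like the part that bears crock_floor: the one meant starts farthest to the robot's right.

How it is judged:
On the way, in this order (a step that is already met when the one before it is completed fails the run):
1. the pestle is held clear of its rest, within 40 degrees of level (height (world z) of pestle_grip above 0.12 m and height (world z) of pestle_head above 0.09 m and angle between pestle_grip's own x axis and vertical between 0.87 and 2.27 rad and contact force between the fingers and pestle above 1 N), for 0.2 s.
2. the pestle hangs head down from the fingers, within 30 degrees of plumb, nose at least 30 mm above the bench, gripped with more than 15 N a side (angle between pestle_grip's own x axis and vertical above 2.62 rad and height (world z) of pestle_head above 0.03 m and contact force between the fingers and pestle above 30 N), for 0.2 s.
At the end, for the whole second after the job is handed in: The pestle stands head down in the crock, its nose on the crock's floor (less than 30 mm above the bench, within the opening), within 45 degrees of upright, at rest and released; the crock is upright and within 30 mm of where it stood (horizontal distance between pestle_head and crock_floor below 0.045 m and height (world z) of pestle_head below 0.03 m and angle between pestle_grip's own x axis and vertical above 2.36 rad and linear speed of pestle below 0.03 m/s and angle between crock_floor's own z axis and vertical below 0.1 rad and distance of crock_floor from where it was at the start of the episode below 0.03 m); the robot touches nothing.
It fails at once if the paddle is moved by more than 20 mm (distance of paddle_center from where it was at the start of the episode above 0.02 m).
It fails at once if the pestle is dropped into the crock (faster than 0.8 m/s near its floor) (horizontal distance between pestle_head and crock_floor below 0.04 m and height (world z) of pestle_head below 0.06 m and linear speed of pestle above 0.8 m/s).
It also fails if it takes over 61 s, if anything falls off the work surface, if the arm or the gripper's body presses on something with over 40 N, if the wrist force passes 120 N, or if a joint passes its speed limit or range.

### The arm

A 7-joint arm with a two-finger parallel gripper is mounted at the origin on the work surface. World frame = base frame: x ahead of the robot, y to its left, z up, the work surface at z = 0. Lengths are in m, angles in rad, forces in N, time in s.
With the tool pointing down it reaches from about 0.425 to 0.95 m from the base axis. Payload 16.7 kg.
Tool frame: the origin (TCP) lies on the mounting face of the last link; the fingertips stand 199 mm ahead of it and the grasp point (between the pads) lies 180 mm ahead of it (bot.finger_overhang is the distance from the TCP to the fingertips, in m); z points along the fingers, y is the line along which they close (so a half turn about z gives the same grasp; the last joint's range is limited). The gripper opens to 94 mm and grips with 3 to 60 N. Pads are 16 mm wide; open, the fingers measure 119 mm over their backs; the gripper's body (75 mm by 177 mm) begins 78 mm behind the grasp point.
Start: joints at [-1.276, 0.426, 0.074, 1.606, -0.034, 1.111, -0.067], TCP at [0.29, 0.609, 0.405] pointing down, gripper open.
Joint ranges: [-2.85, 2.85], [-0.5, 2.14], [-1.23, 1.37], [0.21, 2.46], [-1.02, 4.16], [0.16, 2.05], [-2.73, 2.73]. Speed limits (rad/s): [1.89, 1.89, 2.39, 2.39, 3.01, 3.01, 3.01].

### API

Orientations are given as a rotation vector (axis times angle).
In Python, from plant import bot gives the robot as it stands.
- The arm moves only by the shell command python3 -m crank 'ROWS' [OPENING] [FORCE]. ROWS is JSON, a list of rows, each a list of 6 numbers: the shift along the tool's x, y, z in m, then the turn, a rotation vector about the tool's x, y, z in rad. A call has 1 to 20 rows; each row is the pose to reach, as a shift and turn from the pose commanded when the call began, along the tool's axes at that moment; what a row does not reach only later rows make up. A row lasts 1/12 s, in which the tool goes at most 41.7 mm and 7.16 degrees, less where a joint would pass 70% of its speed; a pose out of reach is approached as far as the arm can. A call with a gripper value outside its range is refused whole. OPENING is the closure, from 0 (fully open) to 1 (shut), set as the call begins (- or left out, the last holds). The fingers move at their own pace and stop on an object; FORCE is the grip in N (left out, the last holds). Time passes only in rows, so rows that repeat a pose let the fingers close. It gives the time, the measured TCP pose, the force, the opening and the grip force at its end, in the units of the state.
- bot.get_state(): the state, without advancing time (a new reading comes with each control period).
- bot.snapshot(name): name is "side" or "top"; returns (picture, depth): 420x560x3 uint8, red, green, blue; 420x560 float32, m along the optical axis (not along the pixel's ray), 0 where there is no reading.
- bot.camera_params(name): a dict with "K" (3x3 intrinsics, pixels), "R" (3x3) and "t" (3): a world point X has camera coordinates R X + t. Camera axes: x right, y down, z forward; pixel columns grow to the right and rows downward; lengths in m; the calibration is good to about 2 mm. A picture is of the moment at which its call begins. camera_params takes no time and is no camera call.
- bot.sign_off(): hands the job in; it is judged then, once.
The state is a dict: "time": time; "joint_positions": joint angles; "qvel": joint speeds; "joint_efforts": joint torques, N m; "tool_pos": TCP position; "tcp_rot": TCP orientation; "wrist_force": force on the tool from outside, world axes, zero at the start; "ft_torque": the same for the moment, N m; "opening": finger opening in m; "grasp_force": force on a finger pad.
Only numpy, scipy, OpenCV 4.12 (cv2) and the standard library are available. Lean on these libraries where they do the work, as an engineer would, in place of code of your own. Each camera call takes 0.05 s, during which the arm holds its last target. There are 200 camera calls.

## Working session

There is one attempt and no reset: what is moved stays moved. The work goes in short steps, Python scripts to look and compute and a shell command to move; the robot and the scene stay as the last step left them, time stands still between calls to the robot, and variables do not carry over. Pictures are saved under pics/ and viewed, at most 10 in all, crops included, and the job is handed in when it is done.

```bash
mkdir -p pics; ls; python3 - <<'E'
from plant import bot
import cv2,numpy as np
s=bot.get_state();print({k:np.round(v,3) for k,v in s.items()})
for n in("top","side"):
    p,d=bot.snapshot(n);cv2.imwrite(f"pics/{n}0.png",p[:,:,::-1]);np.save(f"pics/{n}0.npy",d)
    print(bot.camera_params(n))
E
```

```text
pics
{'time': np.float64(0.0), 'joint_positions': array([-1.276,  0.427,  0.074,  1.607, -0.034,  1.111, -0.067]), 'qvel': array([ 0.001, -0.001,  0.001,  0.001,  0.001, -0.001,  0.001]), 'joint_efforts': array([-1.0000e-03, -9.3583e+01,  3.6660e+00, -4.5420e+01, -4.9000e-02,
        2.0000e-02,  0.0000e+00]), 'tool_pos': array([0.29 , 0.609, 0.404]), 'tcp_rot': array([-6.930e-01, -3.064e+00,  2.000e-03]), 'wrist_force': array([-0.2  ,  0.531, -1.07 ]), 'ft_torque': array([-0.074,  0.015,  0.016]), 'grasp_force': np.float64(0.0), 'opening': np.float64(0.094)}
{'K': array([[488.25161446,   0.        , 274.85521038],
       [  0.        , 488.25161446, 193.56804194],
       [  0.        ,   0.        ,   1.        ]]), 'R': array([[ 0.01950704, -0.99969555,  0.01510911],
       [-0.98253567, -0.02196481, -0.18477337],
       [ 0.18504899, -0.01124086, -0.98266501]]), 't': array([-0.01544516,  0.53926317,  0.96098612])}
{'K': array([[518.02722213,   0.        , 278.05696115],
       [  0.        , 518.02722213, 206.65158169],
       [  0.        ,   0.        ,   1.        ]]), 'R': array([[ 0.9934004 , -0.11301303,  0.01958803],
       [-0.04601684, -0.54912927, -0.83446959],
       [ 0.1050623 ,  0.82806105, -0.55070574]]), 't': array([-0.54739327,  0.07310198,  1.04907897])}
```

View pics/top0.png

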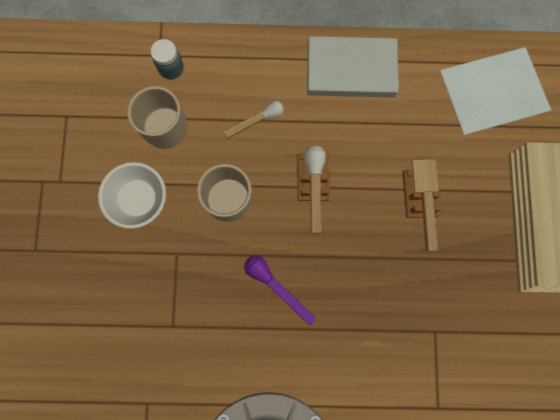

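View pics/side0.png

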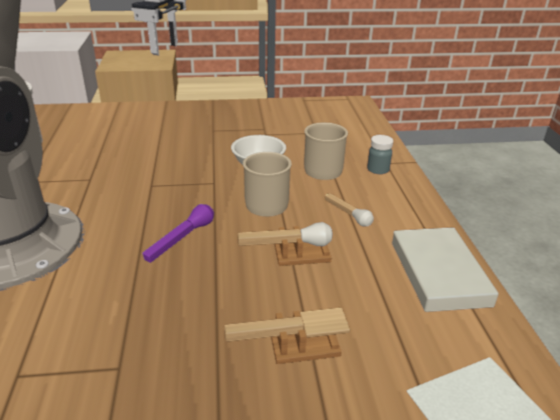

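The top view shows the wanted pestle with its handle end at about (317,231) and its nose at about (315,149). The right-hand crock is at about (225,193). The paddle is at (427,205), the purple decoy at (280,290), and a small decoy pestle at (255,118).

```bash
cat > h.py <<'E'
import numpy as np,cv2
from plant import bot
from scipy.spatial.transform import Rotation as Ro
def ray(n,u,v,z):
    c=bot.camera_params(n);R=c["R"];o=-R.T@c["t"];d=R.T@np.linalg.inv(c["K"])@[u,v,1.]
    return o+d*(z-o[2])/d[2]
def cloud(n,d):
    c=bot.camera_params(n);v,u=np.mgrid[:420,:560]
    P=np.stack([u,v,np.ones_like(u)],-1)@np.linalg.inv(c["K"]).T*d[...,None]
    return (P-c["t"])@c["R"]
def delta(p,rot):  # target TCP pose -> tool-frame shift, turn from measured
    s=bot.get_state();R=Ro.from_rotvec(s["tcp_rot"])
    return np.round(R.inv().apply(p-s["tool_pos"]),4),np.round((R.inv()*rot).as_rotvec(),4)
E
python3 - <<'E'
from h import *
d=np.load("pics/top0.npy");P=cloud("top",d)
p=cv2.imread("pics/top0.png")
a=P[145:236,300:332]; m=(a[...,2]>.035)&(a[...,2]<.09)
# handle
h=P[202:236,305:328].reshape(-1,3);h=h[(h[:,2]>.035)]
print("handle",h.min(0),h.max(0),h.mean(0))
for v in range(203,234,5):
    r=P[v,305:330];r=r[r[:,2]>.04]; print(v,r.mean(0).round(4),np.ptp(r[:,1]).round(4))
q=P[146:175,300:332].reshape(-1,3);q=q[q[:,2]>.035];print("head",q.min(0),q.max(0))
c=P[160:225,190:260].reshape(-1,3);r=c[c[:,2]>.1];print("rim",r.min(0),r.max(0),(r.min(0)+r.max(0))/2)
print(cv2.minEnclosingCircle(r[:,:2].astype(np.float32)))
for u,v in((317,231),(315,149)):print(ray("top",u,v,.05))
print(ray("top",431,249,.05),ray("top",425,161,.05))
q=P[150:260,395:450].reshape(-1,3);q=q[q[:,2]>.04];print("paddle",q.min(0),q.max(0))
E
python3 - <<'E'
import cv2
p=cv2.imread("pics/top0.png")[130:250,180:340]
cv2.imwrite("pics/c1.png",cv2.resize(p,None,fx=5,fy=5,interpolation=2))
E
```

```text
handle [ 0.35231708 -0.09782858  0.03503425] [0.52434873 0.00720666 1.04420227] [ 0.48995253 -0.08644319  0.06315965]
203 [ 0.5205 -0.0859  0.0559] 0.0177
208 [ 0.5104 -0.0871  0.0547] 0.0199
213 [ 0.5001 -0.0873  0.0536] 0.0199
218 [ 0.4896 -0.0872  0.0547] 0.0194
223 [ 0.4794 -0.0873  0.0543] 0.0195
228 [ 0.4584 -0.0796  0.1452] 0.1045
233 [ 0.4602 -0.0896  0.0424] 0.0101
head [ 0.58132367 -0.10583921  0.03992447] [ 0.64269931 -0.06200546  0.07194453]
rim [0.35231708 0.00720666 0.10003466] [0.58553408 0.14864126 1.04420227] [0.46892558 0.07792396 0.57211846]
((0.4677560329437256, 0.061332687735557556), 0.1275981366634369)
[ 0.46357529 -0.09187764  0.05      ]
[ 0.63715005 -0.08703591  0.05      ]
[ 0.43168781 -0.32469601  0.05      ] [ 0.61647801 -0.31935472  0.05      ]
paddle [ 0.35231708 -0.35038578  0.04010282] [0.62195234 0.00720666 1.04420227]
```

View pics/c1.png

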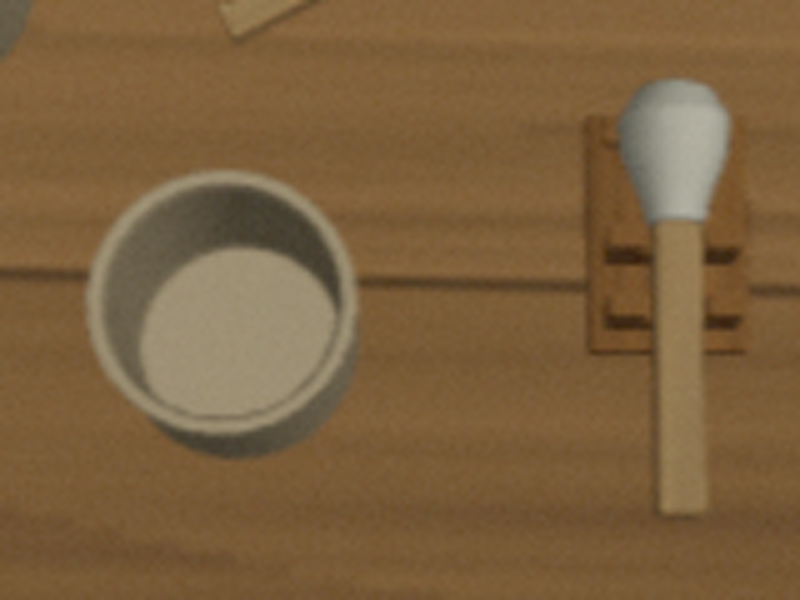

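The crop puts the handle end centre at (682,514) and the nose top at about (674,82). The rim spans x 88–357 and y 170–433, so its centre is at about (222,301).

```bash
python3 - <<'E'
from h import *
f=lambda x,y,z:ray("top",180+x/5-.4,130+y/5-.4,z)
e=f(682,514,.045+.008);b=f(680,225,.055);n=f(674,82,.05)
print("end",e,"joint",b,"nose",n)
R=[f(88,300,.11),f(357,300,.11),f(222,170,.11),f(222,433,.11)];print(np.round(R,4)); print("rim c",(R[0]+R[1])/2,(R[2]+R[3])/2)
P=cloud("top",np.load("pics/top0.npy"));d=np.load("pics/top0.npy")
c=P[160:225,190:260][d[160:225,190:260]>0];r=c[(c[:,2]>.104)&(c[:,2]<.13)];print(len(r),r.min(0),r.max(0),cv2.minEnclosingCircle(r[:,:2].astype(np.float32)))
h=P[203:231,305:330][d[203:231,305:330]>0];h=h[(h[:,2]>.045)&(h[:,2]<.07)];
k=np.polyfit(h[:,0],h[:,1],1);print("handle slope",k,np.polyval(k,.488),np.median(h[:,2]),h[:,0].min())
yaw=np.arctan(k[0]);x=np.array([np.cos(yaw),np.sin(yaw),0]);
rot=Ro.from_matrix(np.c_[-x,[-x[1],x[0],0],[0,0,-1]])
g=np.array([e[0]+.025,np.polyval(k,e[0]+.025),.405]);print(g,yaw,delta(g,rot))
E
```

```text
end [ 0.46033388 -0.08954826  0.053     ] joint [ 0.58062086 -0.08804801  0.055     ] nose [ 0.6436853  -0.08573815  0.05      ]
[[0.5327 0.1477 0.11  ]
 [0.5351 0.0432 0.11  ]
 [0.586  0.0977 0.11  ]
 [0.4817 0.0937 0.11  ]]
rim c [0.53389164 0.09543558 0.11      ] [0.53381951 0.09567164 0.11      ]
551 [0.48160865 0.04496908 0.10405632] [0.58553408 0.14864126 0.11484387] ((0.533940315246582, 0.0968543291091919), 0.052751436829566956)
handle slope [ 0.03803509 -0.10645483] -0.08789370208189684 0.05557239459007492 0.4646725301460833
[ 0.48533388 -0.08799511  0.405     ] 0.03801676824697912 (array([-4.760e-01, -5.454e-01, -3.000e-04]), array([-1.100e-03, -2.000e-04, -4.829e-01]))
```

```bash
python3 -m crank '[[-0.024,-0.027,0,0,0,-0.024],[-0.048,-0.055,0,0,0,-0.048],[-0.071,-0.082,0,0,0,-0.071],[-0.095,-0.109,0,0,0,-0.095],[-0.119,-0.136,0,0,0,-0.119],[-0.143,-0.164,0,0,0,-0.143],[-0.167,-0.191,0,0,0,-0.167],[-0.190,-0.218,0,0,0,-0.190],[-0.214,-0.245,0,0,0,-0.214],[-0.238,-0.273,0,0,0,-0.238],[-0.262,-0.300,0,0,0,-0.262],[-0.286,-0.327,0,0,0,-0.286],[-0.309,-0.354,0,0,0,-0.309],[-0.333,-0.382,0,0,0,-0.333],[-0.357,-0.409,0,0,0,-0.357],[-0.381,-0.436,0,0,0,-0.381],[-0.405,-0.464,0,0,0,-0.405],[-0.428,-0.491,0,0,0,-0.428],[-0.452,-0.518,0,0,0,-0.452],[-0.476,-0.545,0,0,0,-0.475]]' 0.2 40
python3 - <<'E'
from h import *
s=bot.get_state();print(s["joint_positions"].round(3))
x=np.array([np.cos(.03),np.sin(.03),0]);rot=Ro.from_matrix(np.c_[-x,[-x[1],x[0],0],[0,0,-1]])
print(delta(np.array([.485,-.088,.225]),rot))
E
```

```text
time: 1.77
tool_pos: [0.4855, -0.0893, 0.4048]
tcp_rot: [-0.05, 3.141, 0.0]
wrist_force: [1.0, 1.5, -0.1]
opening: 0.0753
grasp_force: 0.0
[-0.438  0.13   0.54   2.028 -0.079  1.003  1.743]
(array([0.0005, 0.0013, 0.1798]), array([0.0002, 0.0002, 0.0015]))
```

```bash
python3 -m crank '[[0,0.001,0.02,0,0,0],[0,0.001,0.045,0,0,0],[0,0.001,0.07,0,0,0],[0,0.001,0.095,0,0,0],[0,0.001,0.12,0,0,0],[0,0.001,0.14,0,0,0],[0,0.001,0.155,0,0,0],[0,0.001,0.168,0,0,0],[0,0.001,0.176,0,0,0],[0,0.001,0.18,0,0,0],[0,0.001,0.18,0,0,0]]' 
python3 - <<'E'
from h import *
for n in("top","side"):
    p,d=bot.snapshot(n);cv2.imwrite(f"pics/{n}1.png",p[:,:,::-1])
cv2.imwrite("pics/c2.png",cv2.resize(p[180:290,200:380],None,fx=4,fy=4,interpolation=2)[:,:,::-1])
E
```

```text
time: 2.68
tool_pos: [0.4854, -0.0866, 0.2242]
tcp_rot: [0.047, -3.14, 0.0]
wrist_force: [-0.6, -1.0, -0.1]
opening: 0.075
grasp_force: 0.0
```

View pics/c2.png

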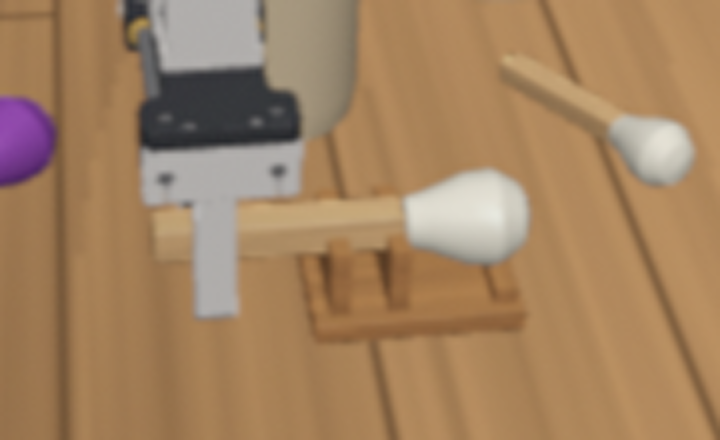

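The fingers straddle the handle about 20–25 mm from its free end (finger at crop (215,255), handle end at (155,235)). Next I squeeze and lift level.

```bash
python3 -m crank '[[0,0,0,0,0,0],[0,0,0,0,0,0],[0,0,0,0,0,0],[0,0,0,0,0,0],[0,0,0,0,0,0],[0,0,0,0,0,0],[0,0,0,0,0,0],[0,0,0,0,0,0]]' 1 55
python3 -m crank '[[0,0,-0.003,0,0,0],[0,0,-0.009,0,0,0],[0,0,-0.018,0,0,0],[0,0,-0.03,0,0,0],[0,0,-0.045,0,0,0],[0,0,-0.06,0,0,0],[0,0,-0.075,0,0,0],[0,0,-0.09,0,0,0],[0,0,-0.105,0,0,0],[0,0,-0.12,0,0,0],[0,0,-0.135,0,0,0],[0,0,-0.15,0,0,0],[0,0,-0.165,0,0,0],[0,0,-0.178,0,0,0],[0,0,-0.188,0,0,0],[0,0,-0.195,0,0,0],[0,0,-0.2,0,0,0],[0,0,-0.2,0,0,0],[0,0,-0.2,0,0,0],[0,0,-0.2,0,0,0]]'
python3 - <<'E'
from h import *
p,d=bot.snapshot("side");cv2.imwrite("pics/side2.png",p[:,:,::-1])
E
```

```text
time: 3.45
tool_pos: [0.4855, -0.0865, 0.2247]
tcp_rot: [0.047, -3.141, 0.0]
wrist_force: [0.2, -0.5, 0.0]
opening: 0.0252
grasp_force: 0.0
time: 5.12
tool_pos: [0.4854, -0.0864, 0.4241]
tcp_rot: [0.047, -3.14, 0.0]
wrist_force: [-0.4, -0.0, -2.5]
opening: 0.0193
grasp_force: 54.9
```

View pics/side2.png

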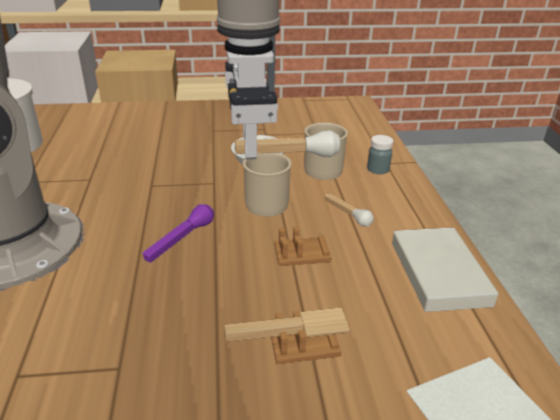

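The pestle hangs level from the fingers, clear of its rest, with its nose at about (335,145). The crock and paddle are undisturbed. I'll raise it a little more and ease the grip in steps.

```bash
H='no'; python3 -m crank '[[0,0,-0.01,0,0,0],[0,0,-0.025,0,0,0],[0,0,-0.045,0,0,0],[0,0,-0.065,0,0,0],[0,0,-0.075,0,0,0],[0,0,-0.08,0,0,0],[0,0,-0.08,0,0,0],[0,0,-0.08,0,0,0]]' - 55
python3 -m crank '[[0,0,0,0,0,0],[0,0,0,0,0,0],[0,0,0,0,0,0],[0,0,0,0,0,0],[0,0,0,0,0,0],[0,0,0,0,0,0],[0,0,0,0,0,0],[0,0,0,0,0,0]]' - 10
python3 - <<'E'
from h import *
p,d=bot.snapshot("side");cv2.imwrite("pics/side3.png",p[:,:,::-1])
print(bot.get_state()["ft_torque"])
E
python3 -m crank '[[0,0,0,0,0,0],[0,0,0,0,0,0],[0,0,0,0,0,0],[0,0,0,0,0,0],[0,0,0,0,0,0],[0,0,0,0,0,0]]' - 7
python3 -m crank '[[0,0,0,0,0,0],[0,0,0,0,0,0],[0,0,0,0,0,0],[0,0,0,0,0,0],[0,0,0,0,0,0],[0,0,0,0,0,0]]' - 5
python3 -c "
from h import *
p,d=bot.snapshot('side');cv2.imwrite('pics/side4.png',cv2.hconcat([cv2.imread('pics/side3.png')[40:240,180:400],p[40:240,180:400,::-1].copy()]))"
```

```text
time: 5.83
tool_pos: [0.4854, -0.0864, 0.5041]
tcp_rot: [0.048, -3.141, 0.0]
wrist_force: [-0.2, 0.1, -1.9]
opening: 0.0193
grasp_force: 54.9
time: 6.5
tool_pos: [0.4856, -0.0865, 0.5047]
tcp_rot: [-0.047, 3.141, -0.0]
wrist_force: [0.4, 0.7, -2.5]
opening: 0.0199
grasp_force: 10.0
[ 0.03830969 -0.03716916  0.02082457]
time: 7.05
tool_pos: [0.4856, -0.0865, 0.5047]
tcp_rot: [0.047, -3.141, 0.0]
wrist_force: [-0.2, 0.7, -2.1]
opening: 0.0198
grasp_force: 7.0
time: 7.55
tool_pos: [0.4856, -0.0865, 0.5047]
tcp_rot: [0.047, -3.141, 0.0]
wrist_force: [-0.2, -0.2, -1.9]
opening: 0.0199
grasp_force: 5.0
```

View pics/side4.png

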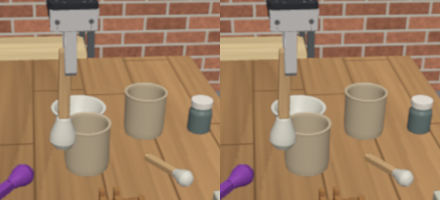

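The pestle hangs head down, leaning a few degrees toward the robot and close enough to plumb. I'll grip tight and measure it.

```bash
python3 -m crank '[[0,0,0,0,0,0],[0,0,0,0,0,0],[0,0,0,0,0,0],[0,0,0,0,0,0],[0,0,0,0,0,0],[0,0,0,0,0,0],[0,0,0,0,0,0],[0,0,0,0,0,0]]' - 50
python3 - <<'E'
from h import *
s=bot.get_state();q=s["tool_pos"]
p,d=bot.snapshot("side");P=cloud("side",d)
m=(d>0)&(abs(P[...,0]-q[0])<.09)&(abs(P[...,1]-q[1])<.05)&(P[...,2]>.1)&(P[...,2]<.5)
for z in np.arange(.12,.37,.015):
    r=P[m&(abs(P[...,2]-z)<.0075)]
    if len(r):print(z.round(3),len(r),r.min(0).round(3)[:2],r.max(0).round(3)[:2])
cv2.imwrite("pics/c5.png",cv2.resize(p[60:200,180:340,::-1],None,fx=4,fy=4,interpolation=2))
E
```

```text
time: 8.27
tool_pos: [0.4856, -0.0865, 0.5047]
tcp_rot: [0.047, -3.141, 0.0]
wrist_force: [-0.2, -0.6, -1.9]
opening: 0.0198
grasp_force: 50.0
0.165 31 [ 0.459 -0.109] [ 0.488 -0.099]
0.18 158 [ 0.451 -0.113] [ 0.497 -0.086]
0.195 223 [ 0.453 -0.113] [ 0.496 -0.079]
0.21 181 [ 0.457 -0.107] [ 0.492 -0.082]
0.225 113 [ 0.463 -0.102] [ 0.489 -0.088]
0.24 97 [ 0.467 -0.1  ] [ 0.487 -0.086]
0.255 102 [ 0.467 -0.101] [ 0.487 -0.081]
0.27 105 [ 0.467 -0.1  ] [ 0.487 -0.08 ]
0.285 98 [ 0.469 -0.102] [ 0.488 -0.093]
0.3 104 [ 0.469 -0.102] [ 0.497 -0.093]
0.315 134 [ 0.47  -0.112] [ 0.497 -0.09 ]
0.33 161 [ 0.47  -0.112] [ 0.497 -0.087]
0.345 165 [ 0.471 -0.112] [ 0.497 -0.075]
0.36 126 [ 0.478 -0.112] [ 0.497 -0.072]
```

View pics/c5.png

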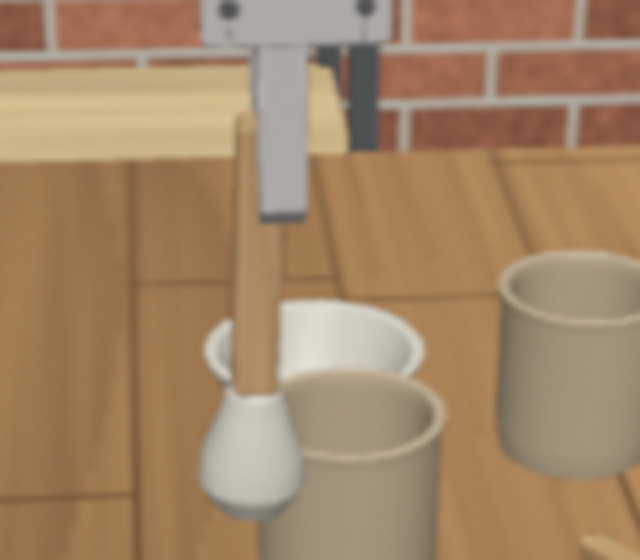

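The pestle hangs about 3° off plumb with its axis at (.475,-.089) and its nose at z≈.16. The crock centre is at (.534,.096), so I carry it over at this height.

```bash
python3 -m crank '[[-0.002,0.006,0,0,0,0],[-0.006,0.017,0,0,0,0],[-0.011,0.031,0,0,0,0],[-0.017,0.046,0,0,0,0],[-0.022,0.061,0,0,0,0],[-0.028,0.076,0,0,0,0],[-0.033,0.091,0,0,0,0],[-0.039,0.106,0,0,0,0],[-0.044,0.121,0,0,0,0],[-0.05,0.136,0,0,0,0],[-0.055,0.15,0,0,0,0],[-0.06,0.164,0,0,0,0],[-0.064,0.175,0,0,0,0],[-0.066,0.181,0,0,0,0],[-0.067,0.183,0,0,0,0],[-0.067,0.183,0,0,0,0],[-0.067,0.183,0,0,0,0]]' - 50
python3 - <<'E'
from h import *
s=bot.get_state();q=s["tool_pos"]
p,d=bot.snapshot("side");P=cloud("side",d)
m=(d>0)&(abs(P[...,0]-q[0])<.09)&(abs(P[...,1]-q[1])<.05)&(P[...,2]>.1)&(P[...,2]<.5)
for z in np.arange(.09,.3,.015):
    r=P[m&(abs(P[...,2]-z)<.0075)]
    if len(r):print(z.round(3),len(r),r.min(0).round(3)[:2],r.max(0).round(3)[:2])
t,dt=bot.snapshot("top")
a=cv2.resize(p[60:240,190:350,::-1],None,fx=3,fy=3,interpolation=2);b=cv2.resize(t[120:240,180:260,::-1],None,fx=3,fy=4.5,interpolation=2)
cv2.imwrite("pics/c6.png",cv2.hconcat([a,b]))
E
```

```text
time: 9.73
tool_pos: [0.547, 0.0978, 0.5047]
tcp_rot: [0.046, -3.141, 0.0]
wrist_force: [-0.6, 0.0, -1.9]
opening: 0.0195
grasp_force: 50.0
0.105 465 [0.484 0.048] [0.588 0.147]
0.12 1 [0.575 0.063] [0.575 0.063]
0.165 28 [0.52  0.076] [0.553 0.087]
0.18 124 [0.514 0.071] [0.557 0.095]
0.195 168 [0.514 0.07 ] [0.558 0.103]
0.21 127 [0.518 0.076] [0.553 0.1  ]
0.225 88 [0.524 0.082] [0.549 0.102]
0.24 74 [0.528 0.083] [0.549 0.097]
0.255 81 [0.529 0.084] [0.548 0.106]
0.27 72 [0.529 0.084] [0.55  0.106]
0.285 84 [0.53  0.083] [0.55 0.1 ]
```

View pics/c6.png

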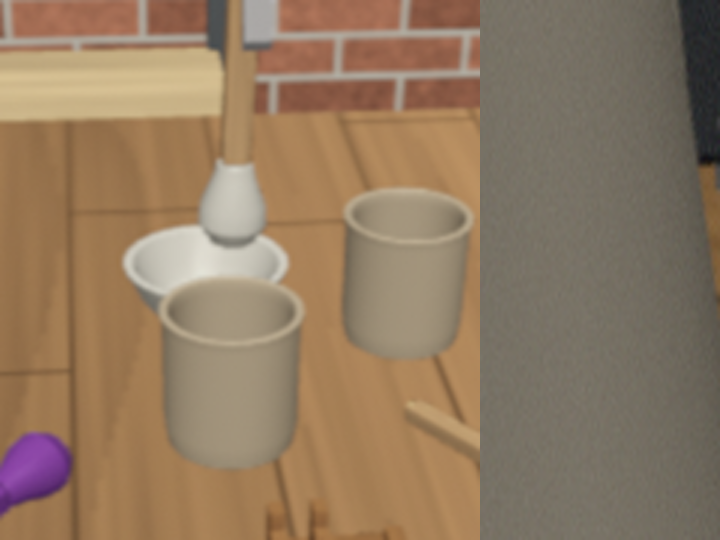

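The head is centred over the crock (head centre (.536,.094), rim centre (.536,.097)). I'll lower it, finishing gently.

```bash
python3 -m crank '[[0,0.002,0.005,0,0,0],[0,0.002,0.013,0,0,0],[0,0.002,0.024,0,0,0],[0,0.002,0.036,0,0,0],[0,0.002,0.048,0,0,0],[0,0.002,0.06,0,0,0],[0,0.002,0.072,0,0,0],[0,0.002,0.084,0,0,0],[0,0.002,0.096,0,0,0],[0,0.002,0.107,0,0,0],[0,0.002,0.117,0,0,0],[0,0.002,0.125,0,0,0],[0,0.002,0.131,0,0,0],[0,0.002,0.135,0,0,0],[0,0.002,0.137,0,0,0],[0,0.002,0.139,0,0,0],[0,0.002,0.14,0,0,0],[0,0.002,0.14,0,0,0]]' - 50
python3 -m crank '[[0,0,0.001,0,0,0],[0,0,0.002,0,0,0],[0,0,0.003,0,0,0],[0,0,0.004,0,0,0],[0,0,0.005,0,0,0],[0,0,0.005,0,0,0],[0,0,0.005,0,0,0]]' - 50
```

```text
time: 11.33
tool_pos: [0.547, 0.1004, 0.3648]
tcp_rot: [-0.047, 3.141, 0.0]
wrist_force: [-0.1, 0.2, -2.0]
opening: 0.0196
grasp_force: 50.0
time: 11.92
tool_pos: [0.5469, 0.1004, 0.3596]
tcp_rot: [0.047, -3.141, 0.0]
wrist_force: [-0.7, -0.4, -1.4]
opening: 0.0198
grasp_force: 50.0
```

```bash
for i in 1; do python3 -m crank '[[0,0,0.001,0,0,0],[0,0,0.002,0,0,0],[0,0,0.003,0,0,0],[0,0,0.003,0,0,0],[0,0,0.003,0,0,0]]' - 30; done
python3 -m crank '[[0,0,0.001,0,0,0],[0,0,0.002,0,0,0],[0,0,0.002,0,0,0],[0,0,0.002,0,0,0]]' - 30
python3 -m crank '[[0,0,0.001,0,0,0],[0,0,0.002,0,0,0],[0,0,0.002,0,0,0],[0,0,0.002,0,0,0]]' - 30
```

```text
time: 12.33
tool_pos: [0.547, 0.1004, 0.3566]
tcp_rot: [0.047, -3.141, 0.0]
wrist_force: [-0.2, -0.1, -1.7]
opening: 0.0195
grasp_force: 30.0
time: 12.67
tool_pos: [0.547, 0.1004, 0.3546]
tcp_rot: [0.047, -3.141, 0.0]
wrist_force: [-0.7, 0.1, -1.5]
opening: 0.0199
grasp_force: 30.0
time: 13.0
tool_pos: [0.5469, 0.1004, 0.3526]
tcp_rot: [0.047, -3.141, 0.0]
wrist_force: [0.2, -0.9, -2.2]
opening: 0.0197
grasp_force: 30.0
```

```bash
python3 -m crank '[[0,0,0.001,0,0,0],[0,0,0.002,0,0,0],[0,0,0.002,0,0,0],[0,0,0.002,0,0,0]]' - 30
python3 -m crank '[[0,0,0.001,0,0,0],[0,0,0.002,0,0,0],[0,0,0.002,0,0,0],[0,0,0.002,0,0,0]]' - 20
python3 -m crank '[[0,0,0.001,0,0,0],[0,0,0.001,0,0,0],[0,0,0.001,0,0,0]]' - 20
```

```text
time: 13.33
tool_pos: [0.5473, 0.1004, 0.3514]
tcp_rot: [-0.047, 3.14, 0.001]
wrist_force: [-0.4, 0.1, 7.1]
opening: 0.0201
grasp_force: 30.0
time: 13.67
tool_pos: [0.5482, 0.1004, 0.3506]
tcp_rot: [-0.047, 3.137, 0.002]
wrist_force: [0.7, -2.2, 19.4]
opening: 0.0201
grasp_force: 20.0
time: 13.92
tool_pos: [0.5485, 0.1003, 0.35]
tcp_rot: [-0.047, 3.136, 0.002]
wrist_force: [2.3, -1.7, 24.1]
opening: 0.0199
grasp_force: 20.0
```

Contact is clear at 24 N, so I back off the preload, release, and retreat upward.

```bash
python3 -m crank '[[0,0,-0.001,0,0,0],[0,0,-0.003,0,0,0],[0,0,-0.004,0,0,0],[0,0,-0.004,0,0,0]]' - 20
python3 -m crank '[[0,0,0,0,0,0],[0,0,0,0,0,0],[0,0,0,0,0,0],[0,0,0,0,0,0],[0,0,0,0,0,0],[0,0,0,0,0,0],[0,0,0,0,0,0],[0,0,0,0,0,0],[0,0,0,0,0,0],[0,0,0,0,0,0],[0,0,0,0,0,0],[0,0,0,0,0,0]]' 0
python3 - <<'E'
from h import *
p,d=bot.snapshot("side")
cv2.imwrite("pics/c7.png",cv2.resize(p[60:240,190:390,::-1],None,fx=3,fy=3,interpolation=2))
E
```

```text
time: 14.25
tool_pos: [0.5468, 0.1005, 0.3517]
tcp_rot: [0.047, -3.141, 0.0]
wrist_force: [-0.4, -0.7, -2.5]
opening: 0.0195
grasp_force: 20.0
time: 15.25
tool_pos: [0.547, 0.1004, 0.3517]
tcp_rot: [0.047, -3.141, 0.0]
wrist_force: [0.7, 0.2, -0.0]
opening: 0.0934
grasp_force: 0.0
```

View pics/c7.png

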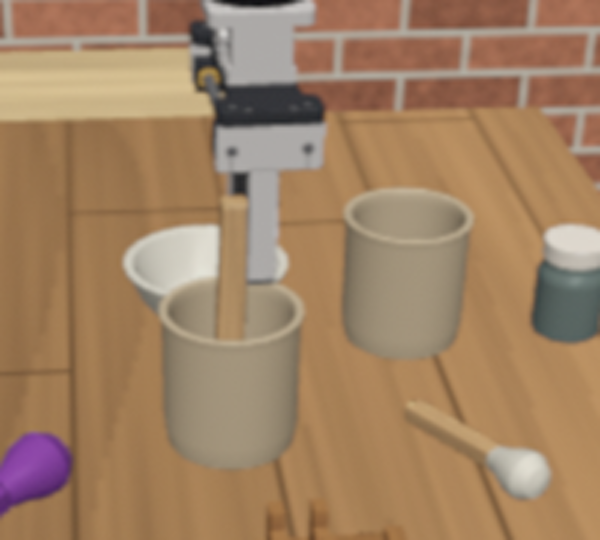

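The pestle is released and stands in the crock, with the handle top at crop (235,200) and clear of the fingers. I'll lift straight up.

```bash
python3 -m crank '[[0,0,-0.004,0,0,0],[0,0,-0.012,0,0,0],[0,0,-0.022,0,0,0],[0,0,-0.034,0,0,0],[0,0,-0.046,0,0,0],[0,0,-0.058,0,0,0],[0,0,-0.07,0,0,0],[0,0,-0.085,0,0,0],[0,0,-0.1,0,0,0],[0,0,-0.115,0,0,0],[0,0,-0.13,0,0,0],[0,0,-0.14,0,0,0],[0,0,-0.15,0,0,0],[0,0,-0.15,0,0,0],[0,0,-0.15,0,0,0],[0,0,-0.15,0,0,0],[0,0,-0.15,0,0,0],[0,0,-0.15,0,0,0]]'
python3 - <<'E'
from h import *
p,d=bot.snapshot("side")
P=cloud("side",d);c=P[(d>0)&(abs(P[...,0]-.534)<.08)&(abs(P[...,1]-.096)<.08)&(P[...,2]>.1)&(P[...,2]<.112)];print(c.min(0),c.max(0))
cv2.imwrite("pics/c8.png",cv2.resize(p[60:240,190:390,::-1],None,fx=3,fy=3,interpolation=2))
E
```

```text
time: 16.8
tool_pos: [0.5469, 0.1004, 0.501]
tcp_rot: [0.047, -3.14, 0.001]
wrist_force: [-0.0, 0.4, 0.0]
opening: 0.0937
grasp_force: 0.0
[0.48380963 0.04232628 0.10002687] [0.58842724 0.14679689 0.1119829 ]
```

View pics/c8.png

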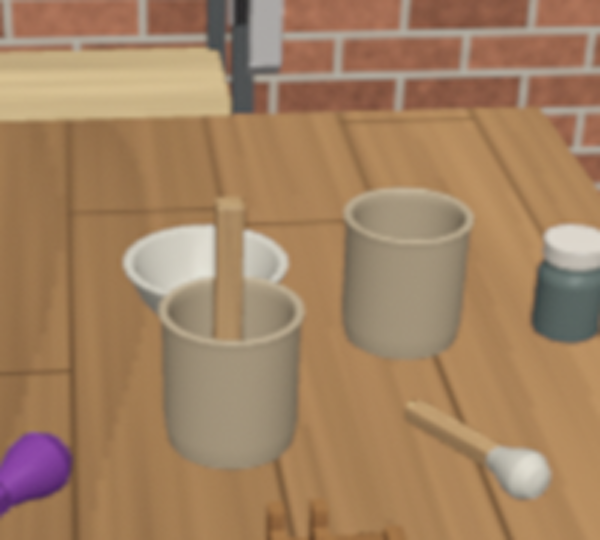

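The pestle stands nearly upright in the unmoved crock and the gripper is clear. I'll let it settle a second, check that it is still, and hand in.

```bash
python3 -m crank '[[0,0,0,0,0,0],[0,0,0,0,0,0],[0,0,0,0,0,0],[0,0,0,0,0,0],[0,0,0,0,0,0],[0,0,0,0,0,0],[0,0,0,0,0,0],[0,0,0,0,0,0],[0,0,0,0,0,0],[0,0,0,0,0,0],[0,0,0,0,0,0],[0,0,0,0,0,0]]' >/dev/null
cat > w.py <<'E'
from h import *
a,_=bot.snapshot("side")
for i in range(12): b,_=bot.snapshot("side")
D=cv2.GaussianBlur(cv2.absdiff(a,b),(7,7),0)[110:220,235:295].max();print("diff",D)
if D<25: print(bot.sign_off())
E
python3 w.py
```

```text
diff 20
the job is handed in; nothing more can be done
None
```

I handed the job in at about 18.5 s of the 61 s allowed: the pestle stands nearly upright, head down and released in the right-hand crock, which did not shift measurably, and the arm never went near the paddle; the result wasn't reported back.

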